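# Clear the cafe table into the sorting caddies

### The job

Clear this cafe table. First of all, before you move anything else, put the forgotten car key safe, lying flat in the cork-lined wooden tray; then stand the lidded paper cup in the green caddy, the clear water cup in the yellow caddy, and both espresso cups side by side on the grey dish tray. Every cup must stand upright inside its place when you finish; set the espresso cups down gently rather than dropping them, and leave the sugar jar where it is.

Things in the scene. Friction and masses are not known exactly. Their poses are not given: they have to be found in the camera images.
- key: black car key fob lying flat, 62 x 34 mm and 14 mm thick, with a flat steel split ring (26 mm outside, 5 mm thick) at its +x end. x along the fob towards the ring, y across its width, z up; origin: centre of the fob's underside. The ring reaches to x = +54 mm, the other end to x = -31 mm. About 60 g. Any heading.
- paper_cup: small white paper takeaway cup with a brown cardboard sleeve and a black lid, closed and rigid: 86 mm tall, diameter 46 mm at the foot widening evenly to 60 mm at 74 mm height, lid 65 mm wide from 74 to 79 mm height. Origin: centre of its underside, z up along its axis. About 30 g. Starts upright on the table.
- water_cup: open translucent bluish plastic water cup, rigid, 78 mm tall, outside diameter 50 mm at the foot widening evenly to 62 mm at the rim, wall 3 mm. Origin: centre of its underside, z up along its axis. About 20 g. Starts upright on the table.
- cup_white: white ceramic espresso cup without a handle, open at the top, 60 mm tall, outside diameter 46 mm at the foot widening evenly to 58 mm at the rim, wall 4 mm. Origin: centre of its underside, z up along its axis. 120 to 195 g. Starts upright on the table.
- cup_red: red ceramic espresso cup without a handle, open at the top, 60 mm tall, outside diameter 46 mm at the foot widening evenly to 58 mm at the rim, wall 4 mm. Origin: centre of its underside, z up along its axis. 120 to 195 g. Starts upright on the table.
- green_caddy: open square green plastic sorting caddy, 100 x 100 mm outside, walls 4 mm thick and 40 mm high, floor 4 mm thick (inside 92 x 92 mm). Fixed to the table. Origin: centre of its underside on the table; x and y along its sides, z up. Place of the paper cup.
- yellow_caddy: open square yellow plastic sorting caddy, 100 x 100 mm outside, walls 4 mm thick and 40 mm high, floor 4 mm thick (inside 92 x 92 mm). Fixed to the table. Origin: centre of its underside on the table; x and y along its sides, z up. Place of the water cup.
- key_tray: shallow dark wooden tray with a cork floor, 120 mm (x) by 150 mm (y) outside, walls 4 mm thick and 15 mm high, floor surface 4 mm above the table. Fixed to the table. Origin: centre of its underside, x and y along its sides, z up. Place of the car key, which lies best along the tray's y.
- dish_tray: shallow grey plastic tray with a black rubber mat, 120 mm (x) by 200 mm (y) outside, walls 4 mm thick and 20 mm high, floor surface 4 mm above the table. Fixed to the table. Origin: centre of its underside, x and y along its sides, z up. Place of both espresso cups, beside one another along y.
- sugar_jar: amber glass sugar jar with a steel lid, 60 mm wide, 90 mm tall, standing upright among the things. Not to be moved. Origin: centre of its underside, z up.
Not all that is in view belongs to the job. Of the things that look like the yellow_caddy, the middle-sized one is meant.

How it is judged:
On the way:
1. the car key lies flat in the key tray, let go and at rest, and none of the four cups has yet been moved from its starting place (by 30 mm or more) (x of key in the frame of key_tray between -0.05 and 0.05 m and y of key in the frame of key_tray between -0.065 and 0.065 m and z of key in the frame of key_tray below 0.01 m and angle between key's own z axis and vertical below 0.15 rad and linear speed of key below 0.02 m/s and angular speed of key below 0.3 rad/s and contact force between key and the fingers below 0.1 N and distance of each of paper_cup, water_cup, cup_white, cup_red from where it was at the start of the episode below 0.03 m), for 0.2 s.
At the end, for the whole second after the job is handed in: Key flat (0.15 rad) on the key tray floor; paper cup in green caddy, water cup in yellow (foot within 30 mm of centre each way); both espresso cups on the dish tray floor, side by side; cups upright (0.12 rad); all released, at rest; sugar jar upright within 20 mm of its start (x of key in the frame of key_tray between -0.05 and 0.05 m and y of key in the frame of key_tray between -0.065 and 0.065 m and z of key in the frame of key_tray below 0.01 m and angle between key's own z axis and vertical below 0.15 rad and linear speed of each of key, paper_cup, water_cup, cup_white, cup_red below 0.02 m/s and angular speed of each of key, paper_cup, water_cup, cup_white, cup_red below 0.3 rad/s and contact force between each of key, paper_cup, water_cup, cup_white, cup_red and the fingers below 0.1 N and x of paper_cup in the frame of green_caddy between -0.03 and 0.03 m and y of paper_cup in the frame of green_caddy between -0.03 and 0.03 m and z of paper_cup in the frame of green_caddy below 0.012 m and angle between each of paper_cup, water_cup, cup_white, cup_red, sugar_jar's own z axis and vertical below 0.12 rad and x of water_cup in the frame of yellow_caddy between -0.03 and 0.03 m and y of water_cup in the frame of yellow_caddy between -0.03 and 0.03 m and z of water_cup in the frame of yellow_caddy below 0.012 m and x of cup_white in the frame of dish_tray between -0.05 and 0.05 m and y of cup_white in the frame of dish_tray between -0.09 and 0.09 m and z of each of cup_white, cup_red in the frame of dish_tray below 0.012 m and x of cup_red in the frame of dish_tray between -0.05 and 0.05 m and y of cup_red in the frame of dish_tray between -0.09 and 0.09 m and distance of sugar_jar from where it was at the start of the episode below 0.02 m); the robot touches nothing.
It fails at once if the white ceramic cup is dropped or knocked flying (faster than 0.7 m/s while not held, a fall of about 25 mm) (linear speed of cup_white above 0.7 m/s and contact force between cup_white and the fingers below 0.1 N).
It fails at once if the red ceramic cup is dropped or knocked flying (faster than 0.7 m/s while not held, a fall of about 25 mm) (linear speed of cup_red above 0.7 m/s and contact force between cup_red and the fingers below 0.1 N).
It fails at once if the sugar jar is moved 20 mm or more (distance of sugar_jar from where it was at the start of the episode above 0.02 m).
It also fails if it takes over 120 s, if anything falls off the work surface, if the arm or the gripper's body presses on something with over 40 N, if the wrist force passes 120 N, or if a joint passes its speed limit or range.

### The arm

A 6-joint arm with a two-finger parallel gripper is mounted at the origin on the work surface. World frame = base frame: x ahead of the robot, y to its left, z up, the work surface at z = 0. Lengths are in m, angles in rad, forces in N, time in s.
With the tool pointing down it reaches from about 0.35 to 0.875 m from the base axis. Payload 4.2 kg.
Tool frame: the origin (TCP) lies midway between the tips of the shut fingers; the grasp point (between the pads) lies 19 mm behind it; z points along the fingers, x is the direction in which the jaws open and shut, and the axes are right-handed (so a half turn about z gives the same grasp; the last joint's range is limited). The gripper opens to 87 mm and grips with 3 to 60 N. Pads are 19 mm wide; open, the fingers measure 117 mm over their backs; the gripper's body (75 mm by 190 mm) begins 51 mm behind the grasp point.
Start: joints at [-0.985, 0.385, 0.008, 0, -1.194, -0.259], TCP at [0.201, -0.592, 0.189] pointing down, gripper open.
Joint ranges: [-3.14, 3.14], [-1.21, 2.06], [-1.07, 1.41], [-3.16, 2.05], [-2.99, -0.16], [-3.1, 3.1]. Speed limits (rad/s): [2.79, 2.79, 3.14, 3.14, 3.14, 3.14].

### API

Orientations are given as a unit quaternion [w, x, y, z].
In Python, from workcell import arm gives the robot as it stands.
- The arm moves only by the tool send_rows, never from a script. Its argument "motion" is a list of rows, each a list of 5 numbers: the finger opening in mm, from 0 to 87, then the shift along the tool's x, y, z in mm, then the turn about the tool's z in degrees. In form: [[gripper, x, y, z, spin], ...]. A call has 1 to 12 rows; each row shifts and turns the commanded pose from where the row before left it, along the tool's axes as they then stand; what a row does not reach is not made up. A row lasts 1/12 s, in which the tool goes at most 41.7 mm and 7.16 degrees, less where a joint would pass 70% of its speed; a pose out of reach is approached as far as the arm can. A call with a gripper value outside its range is refused whole. The fingers move at their own pace and stop on an object; "newtons" is the grip in N (left out, the last holds). Time passes only in rows, so rows that do not move let the fingers close. It gives the time, the measured TCP pose, the force and the opening at its end, in the units of the state.
- arm.get_obs(): the state, without advancing time (a new reading comes with each control period).
- arm.grab_frame(name): name is "scene" or "top" or "wrist"; returns a dict with "image" (400x640x3 uint8, red, green, blue), "range_z" (400x640 float32, m along the optical axis (not along the pixel's ray), 0 where there is no reading), "fx", "fy", "cx", "cy" (pixels), "distortion" ([k1, k2, p1, p2, k3] as OpenCV has them; the pictures are not rectified), "extrinsics" (4x4, takes a point from camera to world coordinates); the wrist camera has in their place "tool_from_camera" (4x4, takes a point from camera to tool coordinates, whose origin is the TCP and whose axes are the tool frame's). Camera axes: x right, y down, z forward; pixel columns grow to the right and rows downward; lengths in m; the calibration is good to about 2 mm. A picture is of the moment at which its call begins: read the wrist's pose just before it.
- arm.hand_in(): hands the job in, once; it reports no verdict.
Trained networks look in the newest picture that a camera, given by its name, has taken for a name from the list of things; names that differ only in an ending like _2 or _b are one class to them, and where a whole thing is asked for, a point or a joint stands for the part that bears it (a point fixed in the world has none). Each returns a list of dicts, best first, with "score" (0 to 1); they miss things now and then, are a little off and sometimes report something else, mostly with a low value. They report only what shows in the picture. A call takes as long as a camera call. They do not tell look-alikes from the thing itself.
- arm.recognise(target, camera): "rect" ([left, top, right, bottom] in pixels, round what is visible of it).
- arm.trace(target, camera): "pixels" (400x640 bool, what is visible of it) and "rect" ([left, top, right, bottom] in pixels, round what is visible of it).
The state is a dict: "time": time; "joint_pos": joint angles; "joint_velocities": joint speeds; "effort": joint torques, N m; "ee_pos": TCP position; "ee_rot": TCP orientation; "contact_force": force on the tool from outside, world axes, zero at the start; "wrist_torque": the same for the moment, N m; "grip_width": opening from 0.0 (shut) to 1.0 (fully open).
Only numpy, scipy, OpenCV 4.12 (cv2) and the standard library are available. Lean on these libraries where they do the work, as an engineer would, in place of code of your own. Each camera call takes 0.05 s, during which the arm holds its last target. There are 200 camera calls.

## Working session

There is one attempt and no reset: what is moved stays moved. The work goes in short steps, Python scripts to look and compute and a tool call to move; the robot and the scene stay as the last step left them, time stands still between calls to the robot, and variables do not carry over. Pictures are saved under pics/ and viewed, about 12 in all and at most 16, crops included, and the job is handed in when it is done.

Besides the shell and the picture viewer there is one more tool, called after "Call:" by a JSON object that holds its "api" and its "payload", one argument or row to a line. send_rows: Moves the arm, as the interface text tells. Its arguments: {"type":"object","properties":{"motion":{"type":"array"},"newtons":{"type":"number"}},"required":["motion"]}

```bash
ls; mkdir -p pics; python3 - <<'E'
from workcell import arm
import cv2
o=arm.get_obs(); print({k:o[k] for k in('time','ee_pos','ee_rot','grip_width')})
for n in('top','scene'):
    f=arm.grab_frame(n); cv2.imwrite(f'pics/{n}0.png',f['image'][:,:,::-1]); print(n,f['extrinsics'].round(3).tolist(),f['fx'],f['distortion'])
E
```

```text
pics
{'time': 0.0, 'ee_pos': array([ 0.20043239, -0.59127093,  0.18775041]), 'ee_rot': array([-9.25840677e-04,  5.82717975e-01,  8.12673700e-01,  6.01687987e-04]), 'grip_width': 1.0003638107222912}
top [[-0.011, -0.988, 0.151, 0.331], [-1.0, 0.007, -0.028, 0.111], [0.027, -0.151, -0.988, 1.295], [0.0, 0.0, 0.0, 1.0]] 430.46441043813076 [-0.00770153  0.          0.          0.          0.        ]
scene [[0.65, 0.548, -0.527, 1.264], [0.76, -0.484, 0.434, -0.538], [-0.017, -0.682, -0.731, 1.076], [0.0, 0.0, 0.0, 1.0]] 415.5725533081386 [-0.06481027  0.          0.          0.          0.        ]
```

View pics/top0.png

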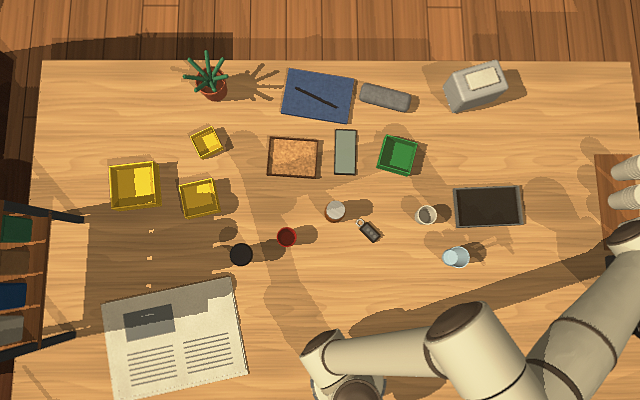

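View pics/scene0.png

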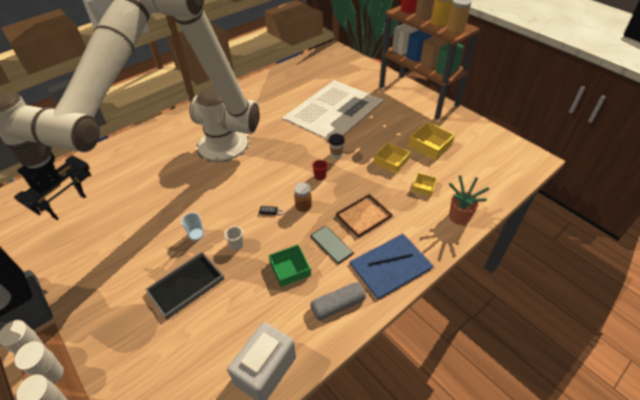

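The top view (image up = +x, right = −y) shows:
- **Things to move:** key (370,231), red cup (287,237), paper cup (241,254), white cup (427,214), water cup (456,257).
- **Leave in place:** sugar jar (335,211).
- **Places:** dish tray (489,206), green caddy (398,155), key tray (294,157).
- **Yellow boxes:** (134,185) is large, (198,198) is middle-sized and therefore the target, (207,142) is small.

The scene view agrees with this.

```bash
cat > h.py <<'E'
from workcell import arm
import numpy as np, cv2
from scipy.spatial.transform import Rotation as R
def pose():
    o=arm.get_obs(); T=np.eye(4); q=o['ee_rot']; T[:3,:3]=R.from_quat([q[1],q[2],q[3],q[0]]).as_matrix(); T[:3,3]=o['ee_pos']; return T
def frame(n):
    P=pose(); f=arm.grab_frame(n); f['T']=f['extrinsics'] if n!='wrist' else P@f['tool_from_camera']
    K=np.array([[f['fx'],0,f['cx']],[0,f['fy'],f['cy']],[0,0,1]]); h,w=f['range_z'].shape
    v,u=np.mgrid[:h,:w]; p=cv2.undistortPoints(np.stack([u,v],-1).reshape(-1,1,2).astype(float),K,np.array(f['distortion'])).reshape(h,w,2)
    z=f['range_z']; c=np.dstack([p[...,0]*z,p[...,1]*z,z]); f['W']=c@f['T'][:3,:3].T+f['T'][:3,3]; f['W'][z==0]=np.nan
    return f
def rect(p):
    (c,s,a)=cv2.minAreaRect((p[:,:2]*1000).astype(np.float32)); return np.round(c,1),np.round(s,1),round(a,1)
def rep(f,n,cam,zmin=None,k=3):
    for d in arm.trace(n,cam)[:k]:
        p=f['W'][d['pixels']]; p=p[np.isfinite(p).all(1)]
        if len(p)<8: print(n,d['score'],d['rect'],'few'); continue
        zt=np.percentile(p[:,2],97); top=p[p[:,2]>zt-.008]; q=p if zmin is None else p[p[:,2]>zmin]
        print(n,round(d['score'],2),np.round(d['rect']).astype(int).tolist(),'n',len(p),'zt',round(zt*1000),'top',*rect(top),'all',*rect(q))
E
python3 - <<'E'
from h import *
f=frame('top')
for n in 'key paper_cup water_cup cup_white cup_red sugar_jar green_caddy yellow_caddy key_tray dish_tray'.split(): rep(f,n,'top',k=4 if 'yellow' in n else 2)
E
```

```text
key 0.71 [358, 223, 382, 244] n 252 zt 19 top [424.7 -68.1] [68.9 32.5] 43.7 all [426.7 -66.1] [76.3 33.2] 45.8
paper_cup 0.94 [230, 244, 255, 265] n 432 zt 91 top [358.8 300. ] [58.3 60.7] 89.4 all [363.9 302.2] [75.5 62.5] 32.0
water_cup 0.88 [440, 246, 473, 269] n 470 zt 79 top [ 344.1 -312.3] [60.  59.8] 40.9 all [ 349.  -326.5] [59.9 90.4] 18.2
cup_white 0.81 [418, 204, 437, 222] n 341 zt 62 top [ 467.9 -232.1] [55.6 54.9] 18.4 all [ 467.9 -232.1] [55.6 55. ] 18.4
cup_red 0.67 [278, 228, 297, 246] n 313 zt 63 top [406.9 174.7] [53.2 54.3] 44.7 all [408.2 173.3] [53.2 58.1] 45.6
cup_red 0.37 [225, 246, 255, 265] n 435 zt 91 top [358.8 300. ] [58.3 60.7] 89.4 all [359.6 308. ] [79.  62.3] 82.4
sugar_jar 0.82 [326, 200, 344, 225] n 358 zt 95 top [480.5  34.4] [48.3 49.5] 88.7 all [478.4  36. ] [54.2 54.9] 9.0
sugar_jar 0.61 [278, 227, 297, 244] n 302 zt 63 top [407.6 172.7] [51.7 54.5] 88.9 all [407.6 172.9] [52.1 54.4] 88.6
yellow_caddy 0.96 [179, 178, 219, 219] n 1298 zt 42 top [525.6 433.4] [100.7 101.8] 13.4 all [529.6 440.1] [111.4 113.4] 12.6
yellow_caddy 0.65 [192, 130, 224, 158] n 648 zt 32 top [698.3 419.1] [76.  73.6] 25.1 all [702.9 424.2] [89.3 79.4] 26.6
yellow_caddy 0.59 [110, 158, 162, 211] n 2241 zt 54 top [563.3 622.9] [130.  130.1] 6.8 all [562.  634.4] [129.8 154.1] 6.4
key_tray 0.94 [266, 135, 318, 180] n 2002 zt 17 top [653.7 159.2] [150.4 122.2] 85.7 all [656.6 159.8] [157.9 129.4] 86.7
dish_tray 0.6 [453, 184, 524, 228] n 2631 zt 21 top [ 496.9 -432.6] [121.  201.5] 2.3 all [ 496.9 -432.6] [121.1 201.5] 2.3
```

```bash
cat >> h.py <<'E'
def goto(x,y,z,yaw=None,half=True):
    "prints shift in mm along current tool axes and spin in deg"
    T=pose(); d=T[:3,:3].T@(np.array([x,y,z])/1000-T[:3,3])*1000
    y0=np.degrees(np.arctan2(T[1,0],T[0,0])); s=''
    if yaw is not None:
        dy=yaw-y0; m=180 if half else 360; dy=(dy+m/2)%m-m/2; s=round(-dy,1)  # tool z is down
    print('TCP',(T[:3,3]*1000).round(1),'yaw',round(y0,1),'j6',arm.get_obs()['joint_pos'][5].round(2),'shift',d.round(1),'norm',np.linalg.norm(d).round(),'spin',s,'grip',round(arm.get_obs()['grip_width']*87,1),'F',np.round(arm.get_obs()['contact_force'],1))
E
python3 - <<'E'
from h import *
f=frame('top'); hsv=cv2.cvtColor(f['image'],cv2.COLOR_RGB2HSV)
m=np.zeros((400,640),bool); m[130:180,370:430]=True
m&=(hsv[...,0]>50)&(hsv[...,0]<80)&(hsv[...,1]>120)
p=f['W'][m]; p=p[np.isfinite(p).all(1)]; print('green',len(p),p[:,2].max(),*rect(p[p[:,2]>.033]))
goto(425,-68,250,133.7)
E
```

```text
green 891 0.04501984393023917 [ 654.  -158.5] [ 99.7 100.9] 73.7
TCP [ 200.6 -591.9  188.9] yaw 108.7 j6 -0.26 shift [424.1 380.7 -61.1] norm 573.0 spin -25.0 grip 86.7 F [-0.2 -0.1 -0.7]
```

Call:
{"api": "send_rows", "payload": {
  "motion": [
    [87,21,19,-5,0],
    [87,21,19,-5,0],
    [87,21,19,-5,0],
    [87,21,19,-5,0],
    [87,21,19,-5,0],
    [87,21,19,-5,0],
    [87,21,19,-5,0],
    [87,21,19,-5,0],
    [87,21,19,-5,0],
    [87,21,19,-5,0],
    [87,21,19,-5,0],
    [87,21,19,-5,0]
  ]
}}

```text
time: 1.7
ee_pos: [0.336, -0.2787, 0.2494]
ee_rot: [0.0, 0.583, 0.813, 0.0]
contact_force: [1.2, 0.3, 0.4]
grip_width: 1.001
```

Call:
{"api": "send_rows", "payload": {
  "motion": [
    [87,21,19,0,0],
    [87,21,19,0,0],
    [87,21,19,0,0],
    [87,21,19,0,0],
    [87,21,19,0,0],
    [87,21,19,0,0],
    [87,21,19,0,0],
    [87,21,19,0,0],
    [87,0,0,0,-6],
    [87,0,0,0,-6],
    [87,0,0,0,-6],
    [87,0,0,0,-6]
  ]
}}

```text
time: 2.7
ee_pos: [0.4257, -0.0718, 0.249]
ee_rot: [0.0, 0.398, 0.917, 0.0]
contact_force: [1.0, 0.2, -0.6]
grip_width: 1.001
```

Call:
{"api": "send_rows", "payload": {
  "motion": [
    [87,0,0,0,0],
    [87,0,0,0,0]
  ]
}}

```text
time: 2.87
ee_pos: [0.4257, -0.0721, 0.249]
ee_rot: [0.0, 0.402, 0.916, 0.0]
contact_force: [0.7, 0.5, -0.6]
grip_width: 0.998
```

```bash
python3 - <<'E'
from h import *
f=frame('wrist'); cv2.imwrite('pics/w1.png',f['image'][:,:,::-1])
rep(f,'key','wrist'); 
for d in arm.trace('key','wrist')[:1]:
    p=f['W'][d['pixels']]; p=p[np.isfinite(p).all(1)]
    for s,t in((.009,.03),(.0025,.0085)):
        q=p[(p[:,2]>s)&(p[:,2]<t)]; print(s,len(q),*(rect(q) if len(q)>5 else []))
goto(425,-68,60,133.7)
E
```

```text
key 0.58 [304, 148, 327, 197] n 893 zt 16 top [421.  -72.9] [60.3 33.7] 42.8 all [429.  -65.4] [82.2 33.6] 42.6
key 0.4 [1, 2, 180, 114] n 11263 zt 21 top [ 496.8 -433.2] [121.4 203.1] 2.2 all [ 501.6 -442.8] [131.1 222.6] 2.2
0.009 802 [421.  -72.9] [60.3 33.5] 42.9
0.0025 77 [429.8 -65. ] [79.8 33.1] 35.6
TCP [425.7 -72.2 248.9] yaw 132.6 j6 -1.04 shift [  3.6   2.3 188.9] norm 189.0 spin -1.1 grip 87.0 F [-0.9  0.3 -0.3]
```

View pics/w1.png

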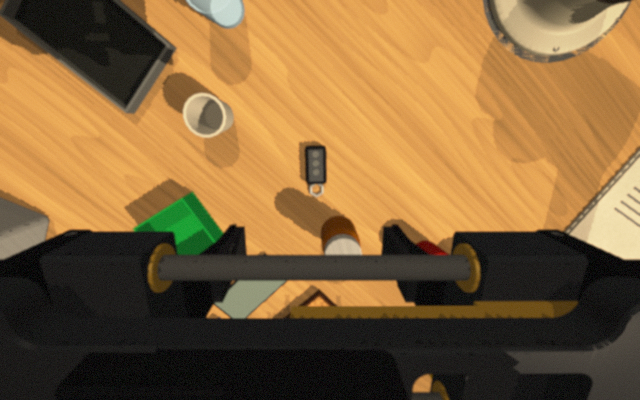

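Call:
{"api": "send_rows", "payload": {
  "motion": [
    [55,2.6,-4,25,0],
    [55,0,0,35,0],
    [55,0,0,35,0],
    [55,0,0,35,0],
    [55,0,0,35,0],
    [55,0,0,35,0],
    [55,0,0,25,0],
    [55,0,0,15,0],
    [55,0,0,5,0],
    [55,0,0,0,0],
    [55,0,0,0,0]
  ],
  "newtons": 25
}}

```text
time: 3.93
ee_pos: [0.4219, -0.0729, 0.0044]
ee_rot: [0.001, 0.401, 0.916, 0.0]
contact_force: [-0.7, -0.4, -0.8]
grip_width: 0.631
```

Call:
{"api": "send_rows", "payload": {
  "motion": [
    [0,0,0,0,0],
    [0,0,0,0,0],
    [0,0,0,0,0],
    [0,0,0,0,0],
    [0,0,0,0,0],
    [0,0,0,0,0],
    [0,0,0,0,0],
    [0,0,0,0,0]
  ]
}}

```text
time: 4.6
ee_pos: [0.421, -0.0729, 0.0039]
ee_rot: [0.0, 0.401, 0.916, 0.0]
contact_force: [-1.1, -0.4, 0.4]
grip_width: 0.116
```

Call:
{"api": "send_rows", "payload": {
  "motion": [
    [0,0,0,-10,0],
    [0,0,0,-20,0],
    [0,0,0,-30,0],
    [0,0,0,-30,0],
    [0,0,0,-30,0],
    [0,0,0,-30,0],
    [0,0,0,0,0]
  ]
}}

```text
time: 5.18
ee_pos: [0.4252, -0.0728, 0.1597]
ee_rot: [0.006, 0.4, 0.916, 0.003]
contact_force: [-0.1, 0.2, 0.4]
grip_width: 0.006
```

```bash
python3 - <<'E'
from h import *
goto(651,155,150,175.7)
E
```

```text
TCP [425.2 -72.8 159.7] yaw 132.8 j6 -1.04 shift [ 13.7 320.4  12.7] norm 321.0 spin -42.9 grip 0.5 F [-0.1  0.2  0.4]
```

```bash
python3 - <<'E'
from h import *
f=frame('wrist'); cv2.imwrite('pics/w2.png',f['image'][:,:,::-1])
rep(f,'key','wrist')
f=frame('top'); rep(f,'key','top')
E
```

```text
key 0.65 [302, 152, 330, 215] n 1418 zt 16 top [421.  -73.1] [60.4 33.9] 43.7 all [429.6 -65.1] [83.9 34.9] 43.7
```

View pics/w2.png

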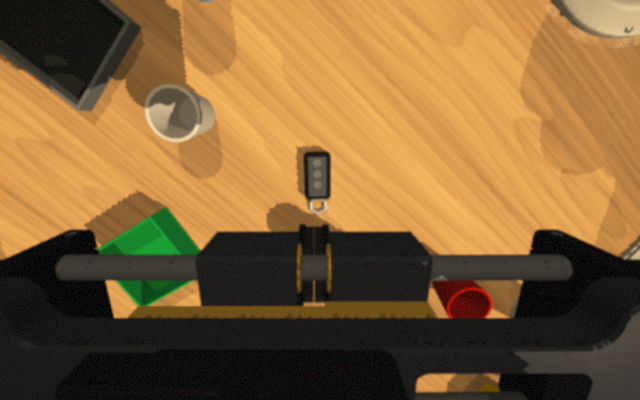

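```bash
python3 - <<'E'
from h import *
f=frame('wrist'); M=f['tool_from_camera']; print(M.round(3).tolist(), f['fx'],f['cx'],f['cy'])
for p in ([0,0,0],[0,0,-.019],[0,0,.156]):
    c=np.linalg.inv(M)@np.array(p+[1]); print(p,c[:3].round(3),f['fx']*c[0]/c[2]+f['cx'],f['fy']*c[1]/c[2]+f['cy'])
Ti=np.linalg.inv(pose())
for v in range(225,310,8):
  print(v,[ (np.round((Ti@np.append(f['W'][v,u],1))[:3]*1000).tolist()) for u in (304,315,326)])
g=frame('top')
W=g['W']; m=(np.hypot(W[...,0]-.425,W[...,1]+.073)<.15)&(W[...,2]>.12); print(m.sum()); 
for n in('joint_pos','ee_pos'): print(arm.get_obs()[n])
cv2.imwrite('pics/t2.png',cv2.resize(g['image'][150:350,240:500,::-1],None,fx=3,fy=3))
E
```

```text
[[1.0, -0.001, -0.002, 0.0], [0.001, 0.962, 0.273, -0.074], [0.001, -0.273, 0.962, -0.196], [0.0, 0.0, 0.0, 1.0]] 276.5731058471707 313.5789961708498 196.7876076313606
[0, 0, 0] [-0.     0.017  0.209] 313.5487600673121 219.97598731333383
[0, 0, -0.019] [-0.     0.023  0.19 ] 313.50932003176416 229.72797215680117
[0, 0, 0.156] [ 0.    -0.025  0.359] 313.7205870832727 177.48985787495528
225 [[-6.0, -10.0, -37.0], [2.0, 65.0, 152.0], [8.0, -10.0, -37.0]]
233 [[-5.0, -10.0, -49.0], [1.0, -9.0, -46.0], [7.0, -10.0, -48.0]]
241 [[-5.0, -9.0, -58.0], [1.0, -9.0, -57.0], [7.0, -10.0, -59.0]]
249 [[-5.0, -9.0, -67.0], [1.0, -6.0, -61.0], [4.0, -33.0, -114.0]]
257 [[-3.0, -32.0, -119.0], [1.0, -33.0, -120.0], [4.0, -32.0, -119.0]]
265 [[-3.0, -31.0, -121.0], [1.0, -31.0, -121.0], [4.0, -31.0, -121.0]]
273 [[-3.0, -29.0, -122.0], [1.0, -29.0, -122.0], [4.0, -29.0, -122.0]]
281 [[-4.0, -1.0, -84.0], [1.0, -2.0, -85.0], [4.0, -23.0, -117.0]]
289 [[-4.0, 4.0, -82.0], [1.0, 4.0, -83.0], [5.0, -8.0, -100.0]]
297 [[-4.0, 8.0, -83.0], [1.0, 8.0, -83.0], [5.0, -5.0, -101.0]]
305 [[-15.0, 191.0, 152.0], [2.0, 191.0, 152.0], [4.0, -23.0, -130.0]]
5005
[ 2.11747171e-01  7.70011374e-02 -5.02732337e-01 -2.85559570e-04
 -9.94086951e-01 -1.03688342e+00]
[ 0.42002207 -0.07307534  0.15256507]
```

View pics/t2.png

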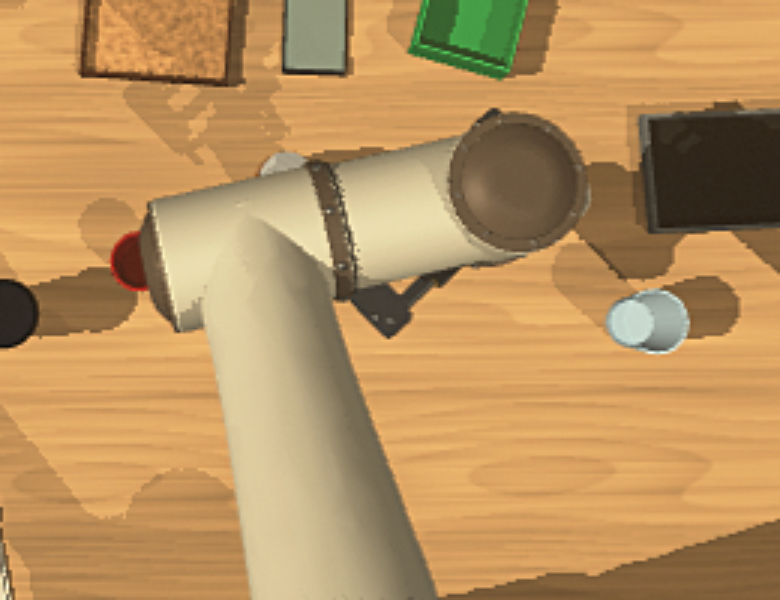

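The key hasn't moved: the fingers shut above it. In the wrist image the fingertips end around tool z ≈ −35 mm instead of 0, so I'll measure that exactly before going lower.

```bash
python3 - <<'E'
from h import *
f=frame('wrist'); Ti=np.linalg.inv(pose())
for v in range(208,232,2):
  print(v,[ (np.round((Ti@np.append(f['W'][v,u],1))[:3]*1000).tolist(), f['image'][v,u].tolist()) for u in (303,308,323)])
cv2.imwrite('pics/w3.png',cv2.resize(f['image'][190:310,250:380,::-1],None,fx=5,fy=5,interpolation=0))
E
```

```text
208 [([-14.0, 40.0, 152.0], [152, 104, 53]), ([-7.0, 39.0, 148.0], [204, 177, 140]), ([12.0, 40.0, 152.0], [218, 175, 129])]
210 [([-14.0, 43.0, 152.0], [184, 127, 65]), ([-7.0, 41.0, 147.0], [221, 192, 153]), ([12.0, 43.0, 153.0], [231, 192, 140])]
212 [([-14.0, 46.0, 153.0], [190, 132, 70]), ([-7.0, 45.0, 148.0], [221, 195, 160]), ([12.0, 46.0, 153.0], [231, 193, 136])]
214 [([-14.0, 48.0, 151.0], [221, 153, 78]), ([-7.0, 47.0, 149.0], [201, 185, 157]), ([12.0, 49.0, 153.0], [233, 194, 140])]
216 [([-14.0, 52.0, 153.0], [230, 165, 87]), ([-7.0, 50.0, 147.0], [192, 173, 144]), ([12.0, 51.0, 151.0], [230, 178, 111])]
218 [([-14.0, 54.0, 152.0], [184, 128, 67]), ([-8.0, 54.0, 152.0], [199, 149, 98]), ([12.0, 54.0, 152.0], [234, 171, 91])]
220 [([-14.0, 57.0, 151.0], [132, 94, 50]), ([-8.0, 57.0, 153.0], [174, 123, 63]), ([12.0, 57.0, 152.0], [227, 163, 85])]
222 [([-14.0, 60.0, 151.0], [130, 91, 52]), ([-8.0, 60.0, 152.0], [136, 96, 53]), ([13.0, 60.0, 153.0], [223, 156, 81])]
224 [([-6.0, -11.0, -35.0], [78, 54, 30]), ([-8.0, 63.0, 152.0], [132, 94, 49]), ([6.0, -11.0, -35.0], [155, 106, 52])]
226 [([-6.0, -10.0, -38.0], [24, 18, 19]), ([-3.0, -9.0, -33.0], [92, 62, 33]), ([6.0, -11.0, -38.0], [44, 30, 22])]
228 [([-6.0, -10.0, -41.0], [2, 12, 11]), ([-3.0, -9.0, -37.0], [27, 22, 17]), ([6.0, -10.0, -41.0], [15, 17, 15])]
230 [([-6.0, -10.0, -44.0], [13, 10, 11]), ([-3.0, -9.0, -40.0], [22, 19, 21]), ([6.0, -10.0, -44.0], [22, 21, 21])]
```

View pics/w3.png

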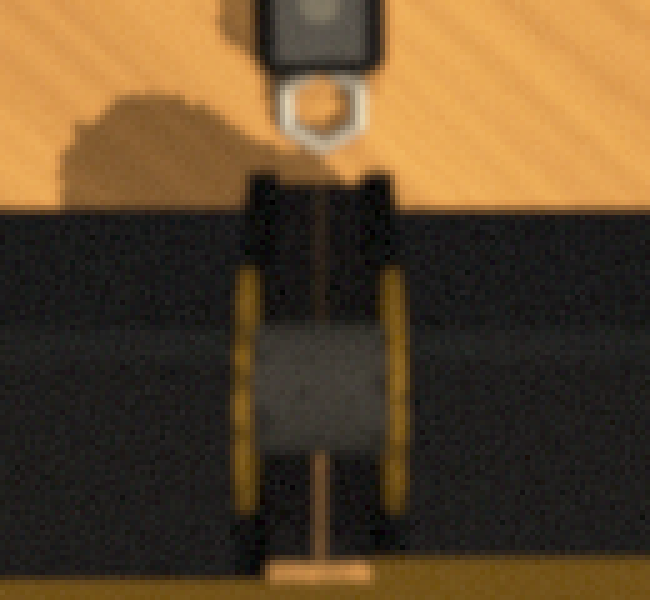

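The crop shows the shut fingertips ending at tool z ≈ −34 mm, centred in x and y. They are 186 mm from the table while the reported TCP is at 152 mm. So the real tips sit about 34 mm above the reported TCP, and I'll allow for that in every height, checking the force on contact.

Call:
{"api": "send_rows", "payload": {
  "motion": [
    [55,0,0,0,0],
    [55,0,0,25,0],
    [55,0,0,30,0],
    [55,0,0,30,0],
    [55,0,0,30,0],
    [55,0,0,30,0],
    [55,0,0,20,0],
    [55,0,0,8,0],
    [55,0,0,4,0],
    [55,0,0,0,0]
  ],
  "newtons": 25
}}

```text
time: 6.37
ee_pos: [0.421, -0.073, -0.0236]
ee_rot: [-0.0, 0.401, 0.916, -0.0]
contact_force: [0.3, -0.3, -0.1]
grip_width: 0.612
```

Call:
{"api": "send_rows", "payload": {
  "motion": [
    [55,0,0,3,0],
    [55,0,0,2,0],
    [0,0,0,0,0],
    [0,0,0,0,0],
    [0,0,0,0,0],
    [0,0,0,0,0],
    [0,0,0,0,0],
    [0,0,0,0,0]
  ]
}}

```text
time: 7.03
ee_pos: [0.4212, -0.0729, -0.0278]
ee_rot: [0.0, 0.401, 0.916, 0.0]
contact_force: [-1.6, 0.1, 4.5]
grip_width: 0.389
```

Call:
{"api": "send_rows", "payload": {
  "motion": [
    [0,0,0,0,0],
    [0,0,0,0,0]
  ]
}}

```text
time: 7.2
ee_pos: [0.4212, -0.0729, -0.0278]
ee_rot: [0.0, 0.401, 0.916, 0.0]
contact_force: [-1.0, 0.9, 5.6]
grip_width: 0.384
```

Call:
{"api": "send_rows", "payload": {
  "motion": [
    [0,0,0,-10,0],
    [0,0,0,-20,0],
    [0,0,0,-30,0],
    [0,0,0,-30,0],
    [0,0,0,-30,0],
    [0,0,0,-30,0],
    [0,0,0,0,0]
  ]
}}

```text
time: 7.78
ee_pos: [0.4251, -0.0727, 0.1273]
ee_rot: [0.005, 0.4, 0.916, 0.003]
contact_force: [1.2, -0.1, -0.6]
grip_width: 0.387
```

```bash
python3 - <<'E'
from h import *
goto(650,155,130,175.7)
E
```

```text
TCP [425.1 -72.7 127.3] yaw 132.8 j6 -1.04 shift [1.430e+01 3.197e+02 2.000e-01] norm 320.0 spin -42.9 grip 33.6 F [ 1.2 -0.1 -0.6]
```

Call:
{"api": "send_rows", "payload": {
  "motion": [
    [0,1.5,32,0,0],
    [0,1.5,32,0,0],
    [0,1.5,32,0,0],
    [0,1.5,32,0,0],
    [0,1.5,32,0,0],
    [0,1.5,32,0,0],
    [0,1.5,32,0,0],
    [0,1.5,32,0,0],
    [0,1.5,32,0,0],
    [0,1.5,32,0,0]
  ]
}}

```text
time: 8.62
ee_pos: [0.6463, 0.1562, 0.1203]
ee_rot: [-0.001, 0.401, 0.916, -0.001]
contact_force: [-0.1, -0.3, -1.2]
grip_width: 0.386
```

Call:
{"api": "send_rows", "payload": {
  "motion": [
    [0,0,0,0,-6],
    [0,0,0,0,-6],
    [0,0,0,0,-6],
    [0,0,0,0,-6],
    [0,0,0,0,-6],
    [0,0,0,0,-6],
    [0,0,0,0,-6],
    [0,0,0,0,-1],
    [0,0,0,0,0],
    [0,0,0,0,0]
  ]
}}

```text
time: 9.45
ee_pos: [0.6456, 0.1551, 0.1211]
ee_rot: [-0.001, 0.038, 0.999, -0.0]
contact_force: [-0.2, -0.5, -0.8]
grip_width: 0.387
```

```bash
python3 - <<'E'
from h import *
goto(654,151,-23,175.7)
f=frame('top'); cv2.imwrite('pics/t4.png',cv2.resize(f['image'][110:260,230:460,::-1],None,fx=3,fy=3))
E
```

```text
TCP [645.6 155.1 121.1] yaw 175.6 j6 -0.56 shift [ -8.8  -3.4 144.1] norm 144.0 spin -0.1 grip 33.7 F [-0.2 -0.5 -0.8]
```

Call:
{"api": "send_rows", "payload": {
  "motion": [
    [0,-8.8,-3.4,20,0],
    [0,0,0,30,0],
    [0,0,0,30,0],
    [0,0,0,30,0],
    [0,0,0,20,0],
    [0,0,0,8,0],
    [0,0,0,3,0],
    [0,0,0,2,0],
    [0,0,0,0,0]
  ]
}}

```text
time: 10.25
ee_pos: [0.6555, 0.1516, -0.0199]
ee_rot: [0.001, 0.037, 0.999, 0.0]
contact_force: [-0.4, -0.1, -0.2]
grip_width: 0.388
```

Call:
{"api": "send_rows", "payload": {
  "motion": [
    [55,0,0,0,0],
    [55,0,0,0,0],
    [55,0,0,0,0],
    [55,0,0,0,0],
    [55,0,0,-10,0],
    [55,0,0,-30,0],
    [55,0,0,-30,0],
    [55,0,0,-30,0],
    [55,0,0,-30,0],
    [55,0,0,-30,0],
    [55,0,0,-30,0],
    [55,0,0,-30,0]
  ]
}}

```text
time: 11.25
ee_pos: [0.6542, 0.1509, 0.2017]
ee_rot: [0.001, 0.037, 0.999, 0.0]
contact_force: [0.6, -0.1, -0.8]
grip_width: 0.629
```

```bash
python3 - <<'E'
from h import *
f=frame('wrist'); cv2.imwrite('pics/w5.png',f['image'][:,:,::-1])
for n in('key','key_tray','cup_red','paper_cup','sugar_jar'): rep(f,n,'wrist',k=1)
goto(359,300,190,0)
E
```

```text
key 0.76 [298, 150, 326, 211] n 1171 zt 20 top [656.9 150.9] [60.  32.6] 86.2 all [658.4 163.9] [87.  37.5] 86.4
key_tray 0.74 [273, 124, 360, 232] n 7524 zt 15 top [653.  159.2] [150.1 120.5] 85.7 all [653.  159.2] [150.1 120.5] 85.7
cup_red 0.71 [468, 159, 534, 206] n 2244 zt 60 top [407.5 173.9] [54.4 55.8] 87.1 all [407.5 173.9] [54.4 55.8] 87.1
paper_cup 0.55 [503, 240, 529, 256] n 215 zt 54 top [479.5 198.6] [  8.5 277.3] 55.8 all [465.8 208. ] [ 13.1 310.4] 56.8
sugar_jar 0.65 [417, 34, 504, 102] n 3938 zt 91 top [481.5  35.4] [52.2 52. ] 88.0 all [467.2  44.6] [62.6 92.8] 51.7
TCP [653.6 150.9 198.1] yaw 175.7 j6 -0.54 shift [304.9 126.7   8.6] norm 330.0 spin -4.3 grip 55.4 F [ 0.3 -0.3 -0.8]
```

View pics/w5.png

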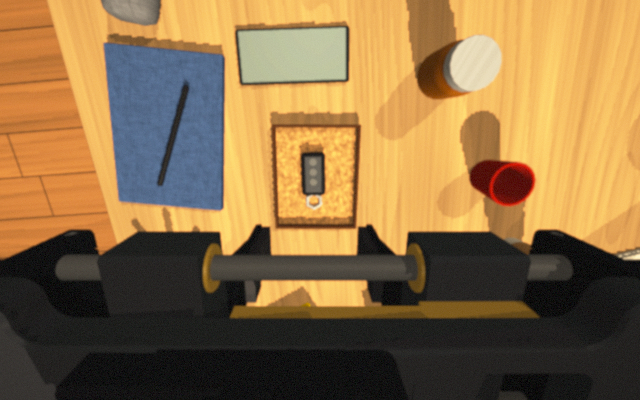

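The key lies flat in the tray: top at 20 mm, centre (657,151) in a tray centred at (653,159), ring at (313,202). No cup has moved. Next is the paper cup.

Call:
{"api": "send_rows", "payload": {
  "motion": [
    [87,28,11.5,0,0],
    [87,28,11.5,0,0],
    [87,28,11.5,0,0],
    [87,28,11.5,0,0],
    [87,28,11.5,0,0],
    [87,28,11.5,0,0],
    [87,28,11.5,0,0],
    [87,28,11.5,0,0],
    [87,28,11.5,0,0],
    [87,28,11.5,0,0],
    [87,25,11.5,0,0],
    [87,0,0,0,0]
  ]
}}

```text
time: 12.55
ee_pos: [0.3563, 0.3006, 0.198]
ee_rot: [-0.001, 0.035, 0.999, -0.001]
contact_force: [-0.0, -0.4, -0.6]
grip_width: 1.001
```

Call:
{"api": "send_rows", "payload": {
  "motion": [
    [87,0,0,0,0],
    [87,0,0,0,0]
  ]
}}

```text
time: 12.72
ee_pos: [0.3596, 0.2997, 0.1982]
ee_rot: [-0.0, 0.037, 0.999, -0.001]
contact_force: [0.6, -0.4, -0.3]
grip_width: 1.001
```

```bash
python3 - <<'E'
from h import *
f=frame('wrist')
for n in('paper_cup','cup_red','yellow_caddy'): rep(f,n,'wrist',k=1)
goto(359,300,4)
E
```

```text
paper_cup 0.9 [288, 160, 344, 212] n 2239 zt 87 top [358.3 299.4] [63.4 59.1] 86.6 all [358.3 299.4] [63.4 59.1] 86.6
cup_red 0.75 [237, 49, 290, 101] n 2175 zt 61 top [406.6 174.9] [55.5 56.1] 42.3 all [406.7 174.8] [55.2 56.6] 85.6
yellow_caddy 0.59 [178, 230, 256, 307] n 1084 zt 41 top [459.9 401.4] [188.4 115.7] 28.3 all [463.9 412.5] [203. 136.] 27.0
TCP [360.3 299.5 198.4] yaw 175.6 j6 -1.12 shift [  1.3   0.6 194.4] norm 194.0 spin  grip 86.9 F [-0.2 -0.7 -0.1]
```

Call:
{"api": "send_rows", "payload": {
  "motion": [
    [87,1.5,0,30,0],
    [87,0,0,35,0],
    [87,0,0,35,0],
    [87,0,0,35,0],
    [87,0,0,30,0],
    [87,0,0,20,0],
    [87,0,0,9,0],
    [87,0,0,0,0],
    [87,0,0,0,0]
  ],
  "newtons": 15
}}

```text
time: 13.67
ee_pos: [0.3589, 0.3004, 0.0051]
ee_rot: [0.0, 0.037, 0.999, 0.0]
contact_force: [0.5, 0.0, 0.5]
grip_width: 1.002
```

Call:
{"api": "send_rows", "payload": {
  "motion": [
    [0,0,0,0,0],
    [0,0,0,0,0],
    [0,0,0,0,0],
    [0,0,0,0,0],
    [0,0,0,0,0],
    [0,0,0,0,0],
    [0,0,0,0,0],
    [0,0,0,0,0]
  ]
}}

```text
time: 14.33
ee_pos: [0.3585, 0.3007, 0.0055]
ee_rot: [0.0, 0.037, 0.999, 0.001]
contact_force: [-2.6, -0.1, 7.1]
grip_width: 0.737
```

Call:
{"api": "send_rows", "payload": {
  "motion": [
    [0,0,0,-10,0],
    [0,0,0,-25,0],
    [0,0,0,-30,0],
    [0,0,0,-30,0],
    [0,0,0,-30,0],
    [0,0,0,-20,0],
    [0,0,0,0,0],
    [0,0,0,0,0]
  ]
}}

```text
time: 15.0
ee_pos: [0.3583, 0.3005, 0.1506]
ee_rot: [0.0, 0.037, 0.999, 0.001]
contact_force: [-0.3, -0.6, -1.2]
grip_width: 0.737
```

```bash
python3 - <<'E'
from h import *
goto(654,-158.5,150,118.7)
E
```

```text
TCP [358.3 300.5 150.6] yaw 175.7 j6 -1.12 shift [-3.293e+02 -4.355e+02 -3.000e-01] norm 546.0 spin 57.0 grip 64.1 F [-0.3 -0.6 -1.2]
```

Call:
{"api": "send_rows", "payload": {
  "motion": [
    [0,-10,-13,0,0],
    [0,-19.5,-26,0,0],
    [0,-19.5,-26,0,0],
    [0,-19.5,-26,0,0],
    [0,-19.5,-26,0,0],
    [0,-19.5,-26,0,0],
    [0,-19.5,-26,0,0],
    [0,-19.5,-26,0,0],
    [0,-19.5,-26,0,0],
    [0,-19.5,-26,0,0],
    [0,-19.5,-26,0,0],
    [0,-19.5,-26,0,0]
  ]
}}

```text
time: 16.0
ee_pos: [0.5591, -0.0165, 0.1475]
ee_rot: [-0.002, 0.038, 0.999, -0.0]
contact_force: [0.3, 1.2, 0.2]
grip_width: 0.728
```

Call:
{"api": "send_rows", "payload": {
  "motion": [
    [0,-19.5,-26,0,0],
    [0,-19.5,-26,0,0],
    [0,-19.5,-26,0,0],
    [0,-19.5,-26,0,0],
    [0,-19.5,-26,0,0],
    [0,-7,-7,0,0],
    [0,0,0,0,0]
  ]
}}

```text
time: 16.58
ee_pos: [0.6535, -0.1612, 0.1462]
ee_rot: [-0.002, 0.039, 0.999, 0.0]
contact_force: [0.3, 1.1, -0.5]
grip_width: 0.734
```

Call:
{"api": "send_rows", "payload": {
  "motion": [
    [0,0,0,0,6],
    [0,0,0,0,6],
    [0,0,0,0,6],
    [0,0,0,0,6],
    [0,0,0,0,6],
    [0,0,0,0,6],
    [0,0,0,0,6],
    [0,0,0,0,6],
    [0,0,0,0,6],
    [0,0,0,0,3],
    [0,0,0,0,0],
    [0,0,0,0,0]
  ]
}}

```text
time: 17.58
ee_pos: [0.6529, -0.1581, 0.1488]
ee_rot: [-0.001, 0.509, 0.861, -0.0]
contact_force: [0.1, 0.3, -0.2]
grip_width: 0.735
```

```bash
python3 - <<'E'
from h import *
goto(654,-158.5,12,118.7)
f=frame('scene'); cv2.imwrite('pics/s6.png',cv2.resize(f['image'][120:340,140:440,::-1],None,fx=2.6,fy=2.6))
E
```

```text
TCP [ 652.9 -158.1  148.8] yaw 118.9 j6 -1.07 shift [ -1.1   1.  136.8] norm 137.0 spin 0.2 grip 63.9 F [ 0.1  0.3 -0.2]
```

View pics/s6.png

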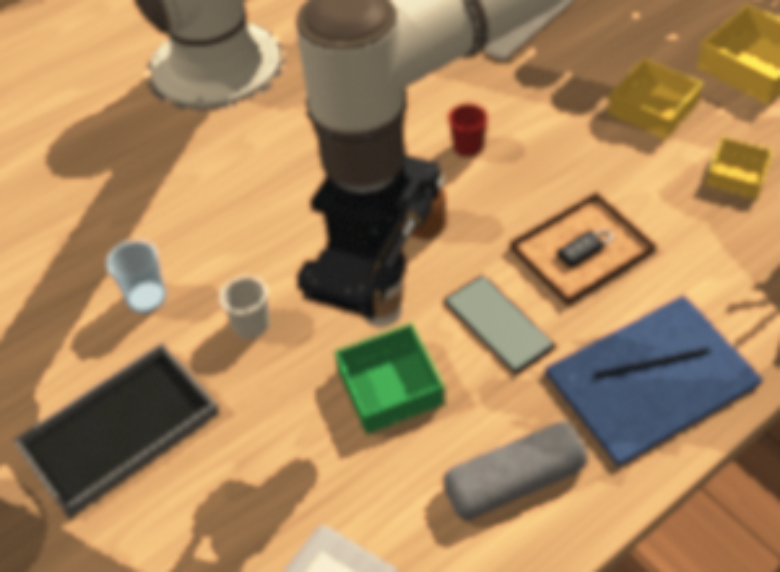

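The cup hangs upright in the gripper over the green caddy (crop about 385,300), and the key lies in the tray (580,247). Lowering now.

Call:
{"api": "send_rows", "payload": {
  "motion": [
    [0,-1,1,20,0],
    [0,0,0,30,0],
    [0,0,0,30,0],
    [0,0,0,25,0],
    [0,0,0,15,0],
    [0,0,0,10,0],
    [0,0,0,4,0],
    [0,0,0,3,0],
    [0,0,0,0,0],
    [0,0,0,0,0]
  ]
}}

```text
time: 18.47
ee_pos: [0.656, -0.1596, 0.0141]
ee_rot: [0.001, 0.509, 0.861, 0.0]
contact_force: [-0.0, 1.1, -0.3]
grip_width: 0.736
```

Call:
{"api": "send_rows", "payload": {
  "motion": [
    [0,0,0,2,0],
    [0,0,0,2,0],
    [0,0,0,0,0]
  ]
}}

```text
time: 18.72
ee_pos: [0.6558, -0.1596, 0.0097]
ee_rot: [0.001, 0.51, 0.86, 0.0]
contact_force: [0.3, 0.2, 1.3]
grip_width: 0.734
```

Call:
{"api": "send_rows", "payload": {
  "motion": [
    [72,0,0,0,0],
    [76,0,0,0,0],
    [76,0,0,0,0],
    [76,0,0,0,0],
    [76,0,0,-10,0],
    [76,0,0,-20,0],
    [76,0,0,-30,0],
    [76,0,0,-30,0],
    [76,0,0,-30,0],
    [76,0,0,-30,0],
    [76,0,0,-30,0],
    [76,0,0,0,0]
  ]
}}

```text
time: 19.72
ee_pos: [0.6589, -0.1607, 0.1981]
ee_rot: [0.007, 0.509, 0.861, 0.002]
contact_force: [0.7, 0.3, 1.1]
grip_width: 0.871
```

```bash
python3 - <<'E'
from h import *
f=frame('wrist'); cv2.imwrite('pics/w7.png',f['image'][:,:,::-1])
for n in('paper_cup','green_caddy','cup_white','sugar_jar'): rep(f,n,'wrist',k=1)
goto(344,-312,190,120)
E
```

```text
paper_cup 0.82 [289, 156, 349, 210] n 2415 zt 91 top [ 654.6 -158.9] [63.  63.4] 39.7 all [ 666.4 -158.7] [87.7 63.5] 0.1
green_caddy 0.73 [266, 118, 370, 227] n 3271 zt 41 top [ 654.4 -159.3] [100.   99.8] 73.5 all [ 656.8 -154.5] [110.7 101.5] 73.4
cup_white 0.8 [316, 0, 365, 31] n 1125 zt 61 top [ 484.9 -223.6] [18.7 51.9] 30.0 all [ 476.  -226.8] [37.3 59.8] 25.8
sugar_jar 0.7 [484, 104, 584, 155] n 4226 zt 91 top [481.6  33.3] [51.1 52.8] 10.2 all [482.6  31.7] [55.8 55.6] 67.8
TCP [ 654.3 -159.4  187.6] yaw 118.7 j6 -1.07 shift [  15.3 -345.4   -1.7] norm 346.0 spin -1.3 grip 75.8 F [ 1.4  0.1 -0.7]
```

View pics/w7.png

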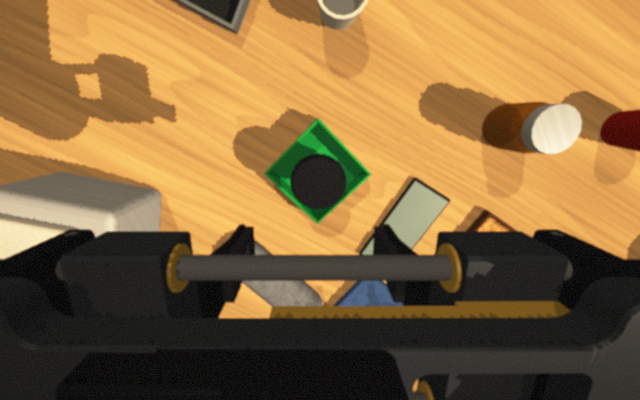

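The paper cup stands upright at the caddy centre: lid at (318,180), measured at (655,−159) with its top at 91 mm. Next is the water cup.

Call:
{"api": "send_rows", "payload": {
  "motion": [
    [87,1.3,-15,0,0],
    [87,1.3,-30,0,0],
    [87,1.3,-30,0,0],
    [87,1.3,-30,0,0],
    [87,1.3,-30,0,0],
    [87,1.3,-30,0,0],
    [87,1.3,-30,0,0],
    [87,1.3,-30,0,0],
    [87,1.3,-30,0,0],
    [87,1.3,-30,0,0],
    [87,1.3,-30,0,0],
    [87,1.3,-30,0,0]
  ]
}}

```text
time: 20.97
ee_pos: [0.343, -0.3118, 0.1878]
ee_rot: [-0.001, 0.509, 0.86, -0.0]
contact_force: [0.5, -0.4, 0.1]
grip_width: 0.997
```

Call:
{"api": "send_rows", "payload": {
  "motion": [
    [87,0,0,0,0],
    [87,0,0,0,0],
    [87,0,0,0,0]
  ]
}}

```text
time: 21.22
ee_pos: [0.345, -0.3117, 0.1883]
ee_rot: [-0.0, 0.51, 0.86, -0.0]
contact_force: [0.2, 0.2, -0.1]
grip_width: 1.002
```

```bash
python3 - <<'E'
from h import *
f=frame('wrist')
for n in('water_cup','cup_white','dish_tray'): rep(f,n,'wrist',k=1)
goto(344,-312,4)
E
```

```text
water_cup 0.68 [286, 154, 341, 211] n 2254 zt 79 top [ 344.2 -313. ] [60.4 60.1] 62.4 all [ 348.9 -317.8] [60.9 73.6] 43.3
cup_white 0.8 [298, 252, 342, 306] n 887 zt 61 top [ 475.6 -229.6] [38.  55.3] 28.0 all [ 479.6 -213.8] [93.4 53.3] 57.3
dish_tray 0.8 [106, 159, 272, 286] n 8631 zt 21 top [ 442.5 -436. ] [227.3 200. ] 1.9 all [ 446.  -443.4] [227.1 216.4] 3.7
TCP [ 345.8 -311.3  188.5] yaw 118.8 j6 -0.69 shift [  0.2  -1.8 184.5] norm 184.0 spin  grip 86.9 F [-0.4  0.4 -1.5]
```

Call:
{"api": "send_rows", "payload": {
  "motion": [
    [87,1,-2,25,0],
    [87,0,0,35,0],
    [87,0,0,35,0],
    [87,0,0,35,0],
    [87,0,0,25,0],
    [87,0,0,20,0],
    [87,0,0,9,0],
    [87,0,0,0,0],
    [87,0,0,0,0]
  ],
  "newtons": 15
}}

```text
time: 22.17
ee_pos: [0.3436, -0.3119, 0.0051]
ee_rot: [0.0, 0.509, 0.861, -0.0]
contact_force: [0.9, -0.5, 0.6]
grip_width: 1.0
```

Call:
{"api": "send_rows", "payload": {
  "motion": [
    [0,0,0,0,0],
    [0,0,0,0,0],
    [0,0,0,0,0],
    [0,0,0,0,0],
    [0,0,0,0,0],
    [0,0,0,0,0],
    [0,0,0,0,0],
    [0,0,0,0,0]
  ]
}}

```text
time: 22.83
ee_pos: [0.3434, -0.3121, 0.0053]
ee_rot: [0.001, 0.509, 0.86, -0.0]
contact_force: [0.1, -0.2, 4.3]
grip_width: 0.692
```

Call:
{"api": "send_rows", "payload": {
  "motion": [
    [0,0,0,-10,0],
    [0,0,0,-25,0],
    [0,0,0,-30,0],
    [0,0,0,-30,0],
    [0,0,0,-30,0],
    [0,0,0,-20,0],
    [0,0,0,0,0],
    [0,0,0,0,0]
  ]
}}

```text
time: 23.5
ee_pos: [0.3431, -0.3117, 0.1504]
ee_rot: [0.001, 0.51, 0.86, 0.0]
contact_force: [-0.3, 0.1, -0.4]
grip_width: 0.692
```

```bash
python3 - <<'E'
from h import *
goto(525.6,433.4,150,148.4)
E
```

```text
TCP [ 343.1 -311.7  150.4] yaw 118.7 j6 -0.68 shift [565.9 517.8   0.6] norm 767.0 spin -29.7 grip 60.2 F [-0.3  0.1 -0.4]
```

Call:
{"api": "send_rows", "payload": {
  "motion": [
    [0,12,11,0,0],
    [0,24,22,0,0],
    [0,24,22,0,0],
    [0,24,22,0,0],
    [0,24,22,0,0],
    [0,24,22,0,0],
    [0,24,22,0,0],
    [0,24,22,0,0],
    [0,24,22,0,0],
    [0,24,22,0,0],
    [0,24,22,0,0],
    [0,24,22,0,0]
  ]
}}

```text
time: 24.5
ee_pos: [0.4308, 0.0531, 0.1481]
ee_rot: [-0.001, 0.51, 0.86, -0.001]
contact_force: [0.6, -1.0, -0.4]
grip_width: 0.691
```

Call:
{"api": "send_rows", "payload": {
  "motion": [
    [0,24,22,0,0],
    [0,24,22,0,0],
    [0,24,22,0,0],
    [0,24,22,0,0],
    [0,24,22,0,0],
    [0,24,22,0,0],
    [0,24,22,0,0],
    [0,24,22,0,0],
    [0,24,22,0,0],
    [0,24,22,0,0],
    [0,24,22,0,0],
    [0,24,22,0,0]
  ]
}}

```text
time: 25.5
ee_pos: [0.5244, 0.4319, 0.1468]
ee_rot: [-0.001, 0.51, 0.86, -0.002]
contact_force: [0.7, 0.4, 0.5]
grip_width: 0.685
```

Call:
{"api": "send_rows", "payload": {
  "motion": [
    [0,2,1,0,0],
    [0,0,0,0,-6],
    [0,0,0,0,-6],
    [0,0,0,0,-6],
    [0,0,0,0,-6],
    [0,0,0,0,-5.7],
    [0,0,0,0,0],
    [0,0,0,0,0],
    [0,0,0,0,0]
  ]
}}

```text
time: 26.25
ee_pos: [0.5247, 0.4329, 0.1486]
ee_rot: [-0.001, 0.273, 0.962, -0.001]
contact_force: [-0.3, -0.6, -0.1]
grip_width: 0.692
```

```bash
python3 - <<'E'
from h import *
goto(525.6,433.4,9.5,148.4)
f=frame('wrist');Ti=np.linalg.inv(f['T'])
rep(f,'yellow_caddy','wrist',k=2)
E
```

```text
TCP [524.7 432.9 148.6] yaw 148.3 j6 -1.48 shift [ -0.6   1.2 139.1] norm 139.0 spin -0.1 grip 60.2 F [-0.3 -0.6 -0.1]
yellow_caddy 0.96 [162, 200, 237, 254] n 1641 zt 31 top [623.1 385.8] [165.2  75. ] 23.1 all [630.7 385.2] [178.   83.8] 23.7
yellow_caddy 0.8 [254, 125, 376, 212] n 5089 zt 40 top [524.9 433.8] [99.6 99.7] 12.7 all [524.9 433.8] [99.6 99.7] 12.7
```

Call:
{"api": "send_rows", "payload": {
  "motion": [
    [0,0,1,20,0],
    [0,0,0,30,0],
    [0,0,0,30,0],
    [0,0,0,25,0],
    [0,0,0,15,0],
    [0,0,0,10,0],
    [0,0,0,5,0],
    [0,0,0,3,0],
    [0,0,0,1,0],
    [0,0,0,0,0]
  ]
}}

```text
time: 27.18
ee_pos: [0.5262, 0.4349, 0.0119]
ee_rot: [0.0, 0.272, 0.962, 0.001]
contact_force: [0.4, -0.2, -0.5]
grip_width: 0.688
```

Call:
{"api": "send_rows", "payload": {
  "motion": [
    [68,0,0,0,0],
    [73,0,0,0,0],
    [73,0,0,0,0],
    [73,0,0,0,0],
    [73,0,0,-10,0],
    [73,0,0,-20,0],
    [73,0,0,-30,0],
    [73,0,0,-30,0],
    [73,0,0,-30,0],
    [73,0,0,-30,0],
    [73,0,0,-30,0],
    [73,0,0,0,0]
  ]
}}

```text
time: 28.18
ee_pos: [0.5288, 0.4367, 0.2004]
ee_rot: [0.004, 0.272, 0.962, 0.006]
contact_force: [1.9, 0.6, 1.3]
grip_width: 0.84
```

```bash
python3 - <<'E'
from h import *
f=frame('wrist'); cv2.imwrite('pics/w8.png',f['image'][:,:,::-1])
for n in('water_cup','yellow_caddy','cup_red','key'): rep(f,n,'wrist',k=2)
goto(407,174.5,190,180)
E
```

```text
water_cup 0.71 [288, 150, 342, 206] n 2141 zt 83 top [527.8 433.7] [60.1 59.9] 16.9 all [532.9 434.4] [70.5 60.9] 0.9
yellow_caddy 0.91 [172, 186, 246, 251] n 2845 zt 31 top [642.6 395.3] [193.8  76.5] 22.5 all [652.3 395.9] [211.9  83.7] 22.8
yellow_caddy 0.79 [264, 116, 373, 221] n 3626 zt 41 top [525.1 434.2] [100.1  99.9] 12.6 all [529.3 440.6] [112.8 113.9] 13.6
key 0.81 [80, 0, 140, 74] n 1908 zt 20 top [655.2 153. ] [61.7 33.4] 86.5 all [658.3 159.9] [92.  39.9] 87.7
TCP [525.  433.8 189.7] yaw 148.4 j6 -1.48 shift [ -35.3 -282.7    0.3] norm 285.0 spin -31.6 grip 73.1 F [ 0.9 -0.5 -0.1]
```

View pics/w8.png

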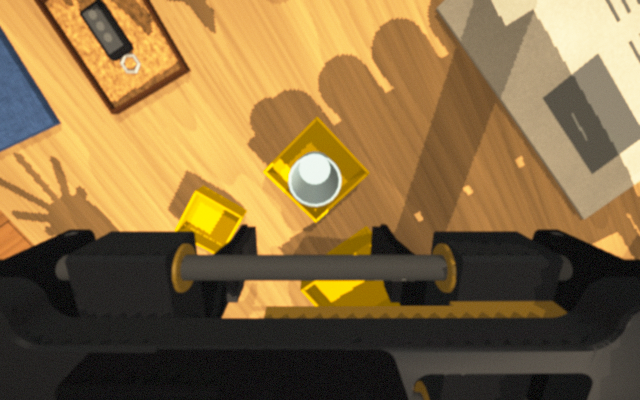

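The water cup stands upright in the middle yellow caddy: (315,178) in the image, measured at (528,434) with its top at 83 mm. Next is the red cup.

Call:
{"api": "send_rows", "payload": {
  "motion": [
    [87,-3.6,-28.2,0,0],
    [87,-3.6,-28.2,0,0],
    [87,-3.6,-28.2,0,0],
    [87,-3.6,-28.2,0,0],
    [87,-3.6,-28.2,0,0],
    [87,-3.6,-28.2,0,0],
    [87,-3.6,-28.2,0,0],
    [87,-3.6,-28.2,0,0],
    [87,-3.6,-28.2,0,0],
    [87,-3,-28.7,0,0],
    [87,0,0,0,0],
    [87,0,0,0,0]
  ]
}}

```text
time: 29.43
ee_pos: [0.4071, 0.1738, 0.1905]
ee_rot: [-0.0, 0.273, 0.962, -0.0]
contact_force: [0.0, 0.3, 0.7]
grip_width: 0.996
```

Call:
{"api": "send_rows", "payload": {
  "motion": [
    [87,0,0,0,0],
    [87,0,0,0,0]
  ]
}}

```text
time: 29.6
ee_pos: [0.4082, 0.1757, 0.1905]
ee_rot: [-0.0, 0.272, 0.962, -0.0]
contact_force: [-0.2, -0.7, 0.0]
grip_width: 1.002
```

```bash
python3 - <<'E'
from h import *
f=frame('wrist')
for n in('cup_red','sugar_jar'): rep(f,n,'wrist',k=1)
goto(407,174.5,-6)
E
```

```text
cup_red 0.88 [288, 155, 337, 204] n 1716 zt 61 top [407.  173.9] [55.8 55.6] 60.1 all [407.  173.9] [55.8 55.6] 60.1
sugar_jar 0.56 [159, 83, 236, 139] n 3365 zt 91 top [479.9  34.9] [50.9 52. ] 45.5 all [499.7  23.1] [ 67.  103.5] 48.5
TCP [408.1 175.8 190.4] yaw 148.5 j6 -1.33 shift [  0.2  -1.5 196.4] norm 196.0 spin  grip 87.2 F [0.5 0.4 0.1]
```

Call:
{"api": "send_rows", "payload": {
  "motion": [
    [87,0,-1.8,25,0],
    [87,0,0,35,0],
    [87,0,0,35,0],
    [87,0,0,35,0],
    [87,0,0,30,0],
    [87,0,0,22,0],
    [87,0,0,10,0],
    [87,0,0,4,0],
    [87,0,0,0,0],
    [87,0,0,0,0]
  ],
  "newtons": 30
}}

```text
time: 30.58
ee_pos: [0.4075, 0.1742, -0.0048]
ee_rot: [0.0, 0.272, 0.962, 0.0]
contact_force: [-0.7, 0.4, -0.0]
grip_width: 0.999
```

Call:
{"api": "send_rows", "payload": {
  "motion": [
    [0,0,0,0,0],
    [0,0,0,0,0],
    [0,0,0,0,0],
    [0,0,0,0,0],
    [0,0,0,0,0],
    [0,0,0,0,0],
    [0,0,0,0,0],
    [0,0,0,0,0]
  ]
}}

```text
time: 31.25
ee_pos: [0.4069, 0.1737, -0.0049]
ee_rot: [0.0, 0.272, 0.962, 0.0]
contact_force: [-0.7, -0.4, 2.5]
grip_width: 0.622
```

Call:
{"api": "send_rows", "payload": {
  "motion": [
    [0,0,0,-3,0],
    [0,0,0,-5,0],
    [0,0,0,-2,0],
    [0,0,0,0,0]
  ]
}}

```text
time: 31.58
ee_pos: [0.4073, 0.1739, 0.0054]
ee_rot: [0.0, 0.272, 0.962, 0.001]
contact_force: [-0.3, 1.0, -0.8]
grip_width: 0.62
```

Call:
{"api": "send_rows", "payload": {
  "motion": [
    [0,0,0,-10,0],
    [0,0,0,-20,0],
    [0,0,0,-30,0],
    [0,0,0,-30,0],
    [0,0,0,-30,0],
    [0,0,0,-15,0],
    [0,0,0,0,0],
    [0,0,0,0,0]
  ]
}}

```text
time: 32.25
ee_pos: [0.4068, 0.1737, 0.1401]
ee_rot: [0.0, 0.272, 0.962, 0.001]
contact_force: [-1.2, -0.4, -1.4]
grip_width: 0.622
```

```bash
python3 - <<'E'
from h import *
goto(498.7,-474.6,140,182.3)
f=frame('scene'); cv2.imwrite('pics/s9.png',cv2.resize(f['image'][80:300,180:440,::-1],None,fx=2.6,fy=2.6))
E
```

```text
TCP [406.8 173.7 140.1] yaw 148.4 j6 -1.32 shift [-418.  -504.    -0.8] norm 655.0 spin -33.9 grip 54.1 F [-1.2 -0.4 -1.4]
```

View pics/s9.png

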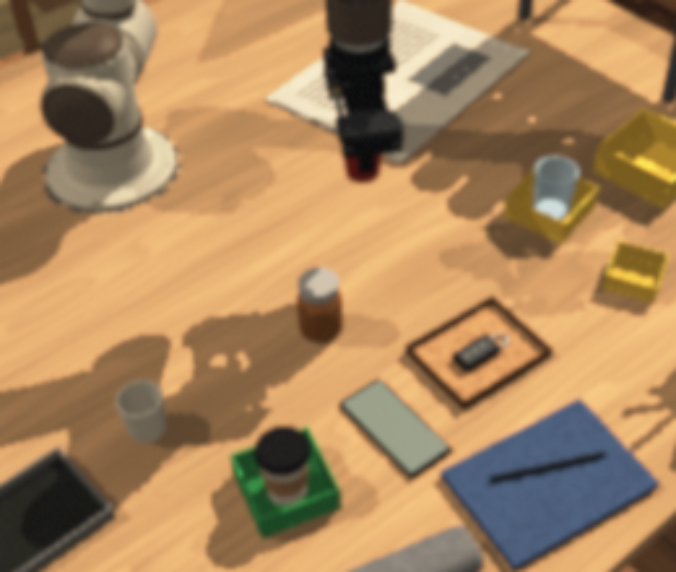

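The red cup is held upright (crop 362,165), and the paper cup and water cup stand in their caddies.

Call:
{"api": "send_rows", "payload": {
  "motion": [
    [0,-9,-11,0,0],
    [0,-19,-23,0,0],
    [0,-19,-23,0,0],
    [0,-19,-23,0,0],
    [0,-19,-23,0,0],
    [0,-19,-23,0,0],
    [0,-19,-23,0,0],
    [0,-19,-23,0,0],
    [0,-19,-23,0,0],
    [0,-19,-23,0,0],
    [0,-19,-23,0,0],
    [0,-19,-23,0,0]
  ]
}}

```text
time: 33.3
ee_pos: [0.4529, -0.1668, 0.1376]
ee_rot: [-0.002, 0.272, 0.962, -0.0]
contact_force: [0.1, 0.9, -0.6]
grip_width: 0.621
```

Call:
{"api": "send_rows", "payload": {
  "motion": [
    [0,-19,-23,0,0],
    [0,-19,-23,0,0],
    [0,-19,-23,0,0],
    [0,-19,-23,0,0],
    [0,-19,-23,0,0],
    [0,-19,-23,0,0],
    [0,-19,-23,0,0],
    [0,-19,-23,0,0],
    [0,-19,-23,0,0],
    [0,-19,-23,0,0],
    [0,-10,-10,0,0],
    [0,0,0,0,0]
  ]
}}

```text
time: 34.3
ee_pos: [0.4979, -0.4769, 0.1354]
ee_rot: [-0.003, 0.274, 0.962, 0.001]
contact_force: [0.5, 0.1, -1.6]
grip_width: 0.618
```

Call:
{"api": "send_rows", "payload": {
  "motion": [
    [0,0,0,0,-6],
    [0,0,0,0,-6],
    [0,0,0,0,-6],
    [0,0,0,0,-6],
    [0,0,0,0,-6],
    [0,0,0,0,-4],
    [0,0,0,0,0],
    [0,0,0,0,0],
    [0,0,0,0,0]
  ]
}}

```text
time: 35.05
ee_pos: [0.4988, -0.4739, 0.1387]
ee_rot: [-0.001, -0.021, 1.0, 0.001]
contact_force: [1.0, 0.2, -1.6]
grip_width: 0.619
```

```bash
python3 - <<'E'
from h import *
goto(498.7,-474.6,0,182.3)
f=frame('wrist'); rep(f,'dish_tray','wrist',k=1); rep(f,'cup_red','wrist',k=1)
E
```

```text
TCP [ 498.8 -473.9  138.7] yaw -177.6 j6 0.57 shift [-1.000e-01 -9.000e-01  1.387e+02] norm 139.0 spin 0.1 grip 53.9 F [ 1.   0.2 -1.6]
dish_tray 0.56 [261, 134, 371, 228] n 7955 zt 20 top [ 498.4 -477.7] [120.  112.5] 2.0 all [ 498.3 -474.4] [120.3 119.6] 1.8
cup_red 0.82 [258, 193, 368, 306] n 6462 zt 204 top [ 499.4 -474.9] [55.  54.7] 1.1 all [ 485.7 -397.1] [ 76.8 211.5] 17.2
```

Call:
{"api": "send_rows", "payload": {
  "motion": [
    [0,0,0,20,0],
    [0,0,0,30,0],
    [0,0,0,30,0],
    [0,0,0,25,0],
    [0,0,0,15,0],
    [0,0,0,8,0],
    [0,0,0,5,0],
    [0,0,0,3,0],
    [0,0,0,1,0],
    [0,0,0,0,0]
  ]
}}

```text
time: 36.03
ee_pos: [0.4998, -0.4751, 0.0039]
ee_rot: [0.001, -0.021, 1.0, -0.001]
contact_force: [-0.4, -0.2, -1.1]
grip_width: 0.626
```

Call:
{"api": "send_rows", "payload": {
  "motion": [
    [0,0,0,1,0],
    [0,0,0,1,0],
    [0,0,0,0,0]
  ]
}}

```text
time: 36.28
ee_pos: [0.4993, -0.4747, 0.0013]
ee_rot: [0.0, -0.021, 1.0, -0.0]
contact_force: [-0.9, 0.5, -1.2]
grip_width: 0.622
```

Call:
{"api": "send_rows", "payload": {
  "motion": [
    [0,0,0,1.5,0],
    [0,0,0,1,0],
    [0,0,0,0.5,0],
    [0,0,0,0,0]
  ]
}}

```text
time: 36.62
ee_pos: [0.4994, -0.475, -0.0009]
ee_rot: [0.0, -0.021, 1.0, -0.0]
contact_force: [-1.3, 0.8, 4.8]
grip_width: 0.619
```

Contact (4.8 N). Releasing with a small opening, then backing up.

Call:
{"api": "send_rows", "payload": {
  "motion": [
    [60,0,0,0,0],
    [72,0,0,0,0],
    [76,0,0,0,0],
    [76,0,0,0,0],
    [76,0,0,-5,0],
    [76,0,0,-15,0],
    [76,0,0,-30,0],
    [76,0,0,-30,0],
    [76,0,0,-30,0],
    [76,0,0,-30,0],
    [76,0,0,-30,0],
    [76,0,0,0,0]
  ]
}}

```text
time: 37.62
ee_pos: [0.5022, -0.4775, 0.1766]
ee_rot: [0.005, -0.022, 1.0, -0.005]
contact_force: [1.2, -1.0, 1.8]
grip_width: 0.875
```

```bash
python3 - <<'E'
from h import *
f=frame('wrist')
for n in('cup_red','dish_tray','cup_white'): rep(f,n,'wrist',k=1)
goto(468,-232,190,182.3)
E
```

```text
cup_red 0.97 [292, 164, 343, 214] n 1920 zt 65 top [ 499.5 -474.9] [56.2 56.5] 52.9 all [ 495.6 -468.2] [65.3 69.3] 63.7
dish_tray 0.56 [268, 137, 367, 257] n 9095 zt 21 top [ 497.4 -450.8] [120.2 166.5] 2.1 all [ 497.2 -447.9] [129.5 172.5] 2.1
TCP [ 498.6 -474.1  166.9] yaw -177.6 j6 0.57 shift [ 20.4 243.2 -22.7] norm 245.0 spin 0.1 grip 76.1 F [ 0.3  0.3 -0.8]
```

Red cup upright on the mat: rim at 65 mm, centre (499.5,−475). Now the white cup.

Call:
{"api": "send_rows", "payload": {
  "motion": [
    [87,2,20,-10,0],
    [87,2.3,28,-10,0],
    [87,2.3,28,0,0],
    [87,2.3,28,0,0],
    [87,2.3,28,0,0],
    [87,2.3,28,0,0],
    [87,2.3,28,0,0],
    [87,2.3,28,0,0],
    [87,2.3,27,0,0],
    [87,0,0,0,0],
    [87,0,0,0,0],
    [87,0,0,0,0]
  ]
}}

```text
time: 38.82
ee_pos: [0.4682, -0.2327, 0.187]
ee_rot: [-0.001, -0.021, 1.0, 0.0]
contact_force: [-0.3, -0.5, -0.6]
grip_width: 1.002
```

```bash
python3 - <<'E'
from h import *
f=frame('wrist')
for n in('cup_white','cup_red'): rep(f,n,'wrist',k=2)
goto(468,-232,-6)
E
```

```text
cup_white 0.64 [291, 158, 336, 206] n 1796 zt 61 top [ 467.8 -233.8] [56.4 56. ] 3.4 all [ 465.3 -232.9] [56.6 62.1] 75.7
TCP [ 468.4 -233.4  187.2] yaw -177.6 j6 0.19 shift [1.000e-01 1.400e+00 1.932e+02] norm 193.0 spin  grip 87.0 F [0.9 0.4 0. ]
```

Call:
{"api": "send_rows", "payload": {
  "motion": [
    [87,0,0,25,0],
    [87,0,0,35,0],
    [87,0,0,35,0],
    [87,0,0,35,0],
    [87,0,0,30,0],
    [87,0,0,19,0],
    [87,0,0,10,0],
    [87,0,0,4,0],
    [87,0,0,0,0],
    [87,0,0,0,0]
  ],
  "newtons": 30
}}

```text
time: 39.8
ee_pos: [0.4695, -0.2332, -0.0042]
ee_rot: [0.001, -0.021, 1.0, -0.0]
contact_force: [-1.1, -0.5, 0.6]
grip_width: 0.999
```

Call:
{"api": "send_rows", "payload": {
  "motion": [
    [0,0,0,0,0],
    [0,0,0,0,0],
    [0,0,0,0,0],
    [0,0,0,0,0],
    [0,0,0,0,0],
    [0,0,0,0,0],
    [0,0,0,0,0],
    [0,0,0,0,0]
  ]
}}

```text
time: 40.47
ee_pos: [0.4679, -0.2327, -0.0049]
ee_rot: [-0.001, -0.021, 1.0, 0.0]
contact_force: [-2.1, -0.2, 4.4]
grip_width: 0.638
```

Call:
{"api": "send_rows", "payload": {
  "motion": [
    [0,0,0,-3,0],
    [0,0,0,-7,0],
    [0,0,0,-15,0],
    [0,0,0,-30,0],
    [0,0,0,-30,0],
    [0,0,0,-30,0],
    [0,0,0,-20,0],
    [0,0,0,0,0],
    [0,0,0,0,0]
  ]
}}

```text
time: 41.22
ee_pos: [0.4691, -0.2325, 0.1309]
ee_rot: [0.002, -0.021, 1.0, 0.0]
contact_force: [-0.1, 0.9, -1.6]
grip_width: 0.636
```

```bash
python3 - <<'E'
from h import *
goto(495.5,-391,130,182.3)
E
```

```text
TCP [ 469.1 -232.5  130.9] yaw -177.6 j6 0.19 shift [ -19.7 -159.4    0.9] norm 161.0 spin 0.1 grip 55.4 F [-0.1  0.9 -1.6]
```

Call:
{"api": "send_rows", "payload": {
  "motion": [
    [0,-2,-15,0,0],
    [0,-3.5,-28,0,0],
    [0,-3.5,-28,0,0],
    [0,-3.5,-28,0,0],
    [0,-3.5,-28,0,0],
    [0,-2.5,-20,0,0],
    [0,-1.2,-12.4,0,0],
    [0,0,0,0,0],
    [0,0,0,0,0],
    [0,0,0,0,0]
  ]
}}

```text
time: 42.05
ee_pos: [0.4942, -0.39, 0.1287]
ee_rot: [-0.001, -0.021, 1.0, 0.001]
contact_force: [-0.1, 1.1, -2.5]
grip_width: 0.641
```

```bash
python3 - <<'E'
from h import *
f=frame('wrist')
for n in('cup_white','dish_tray','cup_red'): rep(f,n,'wrist',k=1)
goto(495.5,-391,0,182.3)
E
```

```text
cup_white 0.92 [260, 193, 366, 308] n 6680 zt 195 top [ 495.6 -393.6] [56.  59.1] 2.2 all [ 506.4 -314.2] [123.4 210.8] 15.4
dish_tray 0.93 [253, 49, 376, 229] n 14635 zt 21 top [ 496.8 -435.5] [120.4 195.7] 2.1 all [ 496.2 -434.7] [127.8 197.9] 2.4
TCP [ 495.  -390.2  130.1] yaw -177.5 j6 0.45 shift [ -0.4  -0.8 130.1] norm 130.0 spin 0.2 grip 55.6 F [ 0.3  1.4 -1.6]
```

Call:
{"api": "send_rows", "payload": {
  "motion": [
    [0,0,0,20,0],
    [0,0,0,30,0],
    [0,0,0,30,0],
    [0,0,0,20,0],
    [0,0,0,15,0],
    [0,0,0,7,0],
    [0,0,0,4,0],
    [0,0,0,2,0],
    [0,0,0,1,0],
    [0,0,0,1,0],
    [0,0,0,0,0]
  ]
}}

```text
time: 43.17
ee_pos: [0.4955, -0.3914, 0.0008]
ee_rot: [0.001, -0.021, 1.0, -0.0]
contact_force: [-0.0, -0.3, -1.4]
grip_width: 0.641
```

Call:
{"api": "send_rows", "payload": {
  "motion": [
    [0,0,0,1,0],
    [0,0,0,1,0],
    [0,0,0,0,0]
  ]
}}

```text
time: 43.42
ee_pos: [0.4954, -0.3916, -0.0009]
ee_rot: [0.001, -0.021, 1.0, -0.001]
contact_force: [-0.9, 0.1, 3.8]
grip_width: 0.639
```

Contact (3.8 N); releasing.

Call:
{"api": "send_rows", "payload": {
  "motion": [
    [60,0,0,0,0],
    [72,0,0,0,0],
    [76,0,0,0,0],
    [76,0,0,0,0],
    [76,0,0,-5,0],
    [76,0,0,-15,0],
    [76,0,0,-30,0],
    [76,0,0,-30,0],
    [76,0,0,-30,0],
    [76,0,0,-30,0],
    [76,0,0,-30,0],
    [76,0,0,-30,0]
  ]
}}

```text
time: 44.42
ee_pos: [0.4947, -0.391, 0.1998]
ee_rot: [0.0, -0.021, 1.0, -0.0]
contact_force: [0.5, 0.4, -0.5]
grip_width: 0.872
```

Call:
{"api": "send_rows", "payload": {
  "motion": [
    [76,0,0,-30,0],
    [76,0,-30,-30,0],
    [76,0,-30,0,0],
    [76,0,-30,0,0],
    [76,0,-30,0,0],
    [76,0,0,0,0],
    [76,0,0,0,0]
  ]
}}

```text
time: 45.0
ee_pos: [0.4993, -0.5115, 0.2558]
ee_rot: [-0.001, -0.02, 1.0, 0.001]
contact_force: [-0.1, -0.1, 1.2]
grip_width: 0.873
```

```bash
python3 - <<'E'
from h import *
f=frame('top')
for n in('paper_cup','water_cup','sugar_jar','key','cup_red','cup_white'): rep(f,n,'top',k=1)
f=frame('scene'); cv2.imwrite('pics/s10.png',cv2.resize(f['image'][100:340,120:460,::-1],None,fx=2.3,fy=2.3))
for n in('cup_red','cup_white'): rep(f,n,'scene',k=1)
f=frame('wrist')
for n in('cup_red','cup_white'): rep(f,n,'wrist',k=1)
E
```

```text
paper_cup 0.59 [386, 143, 410, 162] n 415 zt 94 top [ 654.2 -155.6] [55.4 59.1] 44.2 all [ 655.1 -154.8] [57.8 59.1] 44.2
water_cup 0.96 [182, 186, 211, 210] n 430 zt 84 top [529.1 433.6] [57.9 59.7] 1.6 all [528.4 433.6] [59.3 59.7] 1.8
sugar_jar 0.92 [327, 198, 343, 223] n 396 zt 94 top [482.2  34.4] [48.6 51.6] 88.7 all [483.9  32.9] [63.9 66.7] 61.4
key 0.47 [283, 152, 306, 165] n 224 zt 24 top [655.1 152.1] [58.2 33.7] 85.1 all [655.3 155.2] [64.5 36.8] 83.3
cup_red 0.66 [494, 194, 516, 213] n 337 zt 67 top [ 454.8 -357.1] [ 50.3 302.8] 21.8 all [ 460.5 -371.2] [ 50.9 333. ] 21.9
cup_red 0.59 [160, 274, 184, 300] n 422 zt 65 top [ 499.8 -472.1] [57.3 53. ] 8.0 all [ 475.2 -469.2] [ 54.5 109.6] 83.0
cup_white 0.68 [184, 260, 209, 284] n 425 zt 65 top [ 494.7 -389.1] [58.3 57.3] 75.3 all [ 494.7 -389.1] [58.3 57.3] 75.3
cup_white 0.63 [292, 219, 332, 254] n 1074 zt 65 top [ 498.8 -461.2] [ 56.1 163.7] 2.6 all [ 498.3 -446.7] [ 67.9 192.5] 2.6
```

View pics/s10.png

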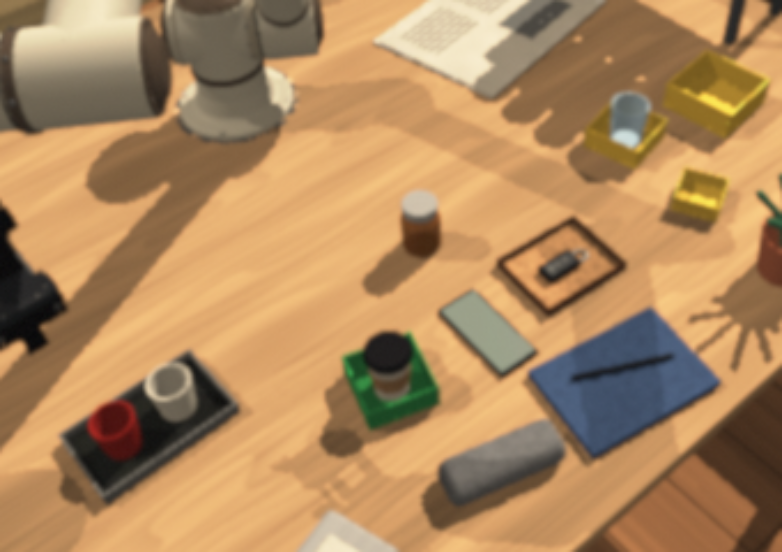

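The final view shows the red cup (115,430) and white cup (170,390) upright on the dish tray. The paper cup is in the green caddy (387,365), the water cup in the middle yellow caddy (628,120), and the key flat in its tray (560,265). The jar has not moved (420,222), and the arm is clear of everything.

```bash
python3 -c "
from workcell import arm
print(arm.hand_in())"
```

```text
the job is handed in; nothing more can be done
None
```

The table is cleared and the job is handed in, at about 45 s on the robot's clock. The key went into its tray before any cup was moved. Then came the paper cup into the green caddy, the water cup into the middle-sized yellow caddy, and both espresso cups onto the dish tray. I lowered each espresso cup until the wrist force showed light contact (4–5 N) before letting go.

**Last checks:**

| Item | Measured position (mm) | Place centre (mm) | Top height (mm) |
|---|---|---|---|
| Key | (655, 152) | (653, 159) | 20–24, lying flat |
| Paper cup | (654, −156) | (654, −159) | 91–94 |
| Water cup | (529, 434) | (525, 434) | 84 |
| Red cup | (500, −472) | (497, −433) | 65 |
| White cup | (495, −389) | (497, −433) | 65 |

All cups looked upright in the last picture. The sugar jar measured (482, 34), within about 2 mm of where it started, and the arm was clear of everything.

**What failed or disagreed:**
- **First grasp:** the first try at the key closed above it without touching it. The real fingertips sit about 28–34 mm behind the reported TCP, so I allowed for that in every later height.
- **Paper cup grip:** the fingers closed to 64 mm, so they gripped it near the lid, higher than planned. It still stands centred in the caddy.
- **Detections:** in the last top view the network mistook something else for the red cup, and the last wrist view gave a poor white-cup reading. I set both aside because the scene camera and an earlier wrist measurement agreed with the values above.

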